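Shut and bolt the grey parts box

TASK

Close up the box of grey heel stiffeners: push its grey lid fully shut with the fingertips, and only then push the red bolt tab fully home so that the bolt goes through the loop on the lid. Lift nothing, do not shove the box about, and leave the tan box open and everything else on the bench as it is.

Things in the scene. Friction and masses are not known exactly. Their poses are not given: they have to be found in the camera images.
- grey_box: Box of GREY heel stiffeners that is to be closed (grey stock, grey lid, grey card on its front): white open box 150 mm (its x) by 200 mm (its y), 90 mm high, about 3 to 4 kg, standing loose on the bench. Origin at the centre of its underside; z up. The lid hinges on the +x side; the -x side carries a ledge (top 90 mm above the bench, 36 mm wide in x, centred at x = -93 mm, as long as the box) with a barrel bolt
- grey_lid (a joint): Hinge of the grey lid, rad: 0 = shut, grows as it opens upward (1.57 would be upright); starts 0.6 to 1.2. A stiff friction hinge, the lid stays where it is left; about 2 to 4 N at the free edge moves it. Axis along the box's y at x = +76 mm, z = 90 mm in the box's frame; the lid is a plate 204 mm wide (y), 8 mm thick, reaching from 1 mm to 153 mm from the axis; its underside lies in the plane of the axis, so shut its top is 98 mm above the bench
- grey_edge (a point): Middle of the grey lid's free edge, on its upper (outer) face
- grey_bolt (a joint): Slide of the grey box's barrel bolt, m: 0 = fully drawn back, 0.040 = fully home against its stop; starts 0 to 0.010. It moves along the box's -y, has 1.5 N of friction, no spring, and stays where left. Home, its rod passes through the steel keeper loop on the lid's free edge (loop at y = -30 mm in the box's frame; it stands 16 mm above the shut lid's top)
- grey_tab (a point): Centre of the top of the grey box's red bolt tab: an upright tab 16 mm (x) by 12 mm (y), 41 mm tall, its top 135 mm above the bench, at x = -93 mm, y = +45 mm minus the bolt's value in the box's frame; ledge and steel guides under and beside it are up to 110 mm above the bench
- tan_box: The other box, same make and sizes and axes but TAN stock, lid and card: to be left open as it is
- tan_edge (a point): Middle of the tan lid's free edge, on its upper face; that lid starts 0.6 to 1.2 rad open
- tan_tab (a point): Centre of the top of the tan box's red bolt tab
- cup: White paper cup, 84 mm across, 110 mm high, upright; free on the bench; leave it alone; origin at the centre of its underside
- last: Green plastic shoe last, 230 mm long (its x), 55 mm wide, 120 mm high; free on the bench; leave it alone; origin at the centre of its underside
- jar: Brass-coloured jar with a black cap, 64 mm across, 75 mm high; free on the bench; leave it alone; origin at the centre of its underside
- hammer: Hammer lying along its x; free on the bench; leave it alone; origin at the centre of its underside
- brush: Brush lying along its x; free on the bench; leave it alone; origin at the centre of its underside
- stack: Small pile of heel stiffeners, about 140 by 60 mm, 20 mm high; free on the bench; leave it alone; origin at the centre of its underside

How it is judged:
On the way, in this order (a step that is already met when the one before it is completed fails the run):
1. the grey lid is shut, while the bolt is still drawn back (value of joint grey_lid below 0.04 rad and value of joint grey_bolt below 0.02 m), for 0.2 s.
2. the grey box's bolt is pushed home, the lid shut (value of joint grey_bolt above 0.036 m and value of joint grey_lid below 0.04 rad), for 0.2 s.
At the end, for the whole second after the job is handed in: Grey lid shut within 0.04 rad, bolt within 4 mm of its stop; grey box flat, at rest, moved under 30 mm; tan box and its bolt tab moved under 20 mm, its lid edge under 30 mm; cup, last, jar, hammer, brush and pile moved under 30 mm; cup, jar and last upright (all of step 2 and distance of each of grey_box, tan_edge, cup, last, jar, hammer, brush, stack from where it was at the start of the episode below 0.03 m and distance of each of tan_box, tan_tab from where it was at the start of the episode below 0.02 m and angle between grey_box's own z axis and vertical below 0.05 rad and linear speed of grey_box below 0.01 m/s and angle between each of cup, jar, last's own z axis and vertical below 0.3 rad); the robot touches nothing.
It fails at once if the bolt is pushed home while the lid is open (value of joint grey_bolt above 0.025 m and value of joint grey_lid above 0.08 rad).
It fails at once if the grey box is lifted or tipped (height (world z) of grey_box above 0.01 m or angle between grey_box's own z axis and vertical above 0.1 rad).
It fails at once if the grey box is shoved more than 30 mm (distance of grey_box from where it was at the start of the episode above 0.03 m).
It fails at once if the tan box, its lid or its bolt is disturbed (distance of any of tan_box, tan_tab from where it was at the start of the episode above 0.02 m or distance of tan_edge from where it was at the start of the episode above 0.03 m).
It fails at once if another thing on the bench is lifted, knocked over or moved more than 30 mm (distance of any of cup, last, jar, hammer, brush, stack from where it was at the start of the episode above 0.03 m or angle between any of cup, jar, last's own z axis and vertical above 0.3 rad).
It also fails if it takes over 45 s, if anything falls off the work surface, if the arm or the gripper's body presses on something with over 40 N, if the wrist force passes 120 N, or if a joint passes its speed limit or range.

ROBOT

A 6-joint arm with a two-finger parallel gripper is mounted at the origin on the work surface. World frame = base frame: x ahead of the robot, y to its left, z up, the work surface at z = 0. Lengths are in m, angles in rad, forces in N, time in s.
With the tool pointing down it reaches from about 0.4 to 0.825 m from the base axis. Payload 7 kg.
Tool frame: the origin (TCP) lies midway between the tips of the shut fingers; the grasp point (between the pads) lies 19 mm behind it (bot.grip_depth is the distance from the TCP to the grasp point, in m); x points along the fingers, y is the direction in which the jaws open and shut, and the axes are right-handed (so a half turn about x gives the same grasp; the last joint's range is limited). The gripper opens to 85 mm and grips with 20 to 120 N. Pads are 22 mm wide; open, the fingers measure 114 mm over their backs; the gripper's body (76 mm by 85 mm) begins 54 mm behind the grasp point. The pads swing forward as they close: fully open they stand 13 mm farther back than shut.
Start: joints at [1.569, 0.359, 0.012, 0, -1.224, -0.288], TCP at [0.193, 0.647, 0.231] pointing down, gripper open.
Joint ranges: [-3.07, 3.07], [-1.43, 2.12], [-1.02, 1.25], [-3.03, 1.67], [-3.05, -0], [-3.03, 3.03]. Speed limits (rad/s): [2.39, 2.39, 3.01, 3.14, 3.14, 3.14].

INTERFACE

Orientations are given as a rotation vector (axis times angle).
In Python, from station import bot gives the robot as it stands. The module is installed in compiled form; this text tells all that it offers.
- The arm moves only by the tool step_arm, never from a script. Its argument "commands" is a list of rows, each a list of 3 entries, a list of its own where there are three numbers: the closure, from -1 (fully open) to 1 (shut), then the shift along the tool's x, y, z in mm, then the turn about the tool's x in rad. In form: [[hand, [dx, dy, dz], roll], ...]. A call has 1 to 10 rows; each row is the pose to reach, as a shift and turn from the pose commanded when the call began, along the tool's axes at that moment; what a row does not reach only later rows make up. A row lasts 1/12 s, in which the tool goes at most 41.7 mm and 7.16 degrees, less where a joint would pass 70% of its speed; a pose out of reach is approached as far as the arm can. A call with a gripper value outside its range is refused whole. The fingers move at their own pace and stop on an object; "newtons" is the grip in N (left out, the last holds). Time passes only in rows, so rows that repeat a pose let the fingers close. It gives the time, the measured TCP pose, the force and the opening at its end, in the units of the state.
- bot.sense(): the state, without advancing time (a new reading comes with each control period).
- bot.grab_frame(name): name is "side" or "top" or "wrist"; returns the picture (384x512x3 uint8, blue, green, red); there is no depth.
- bot.get_calibration(name): a dict with "camera_matrix" (3x3 intrinsics, pixels), "dist_coeffs" ([k1, k2, p1, p2, k3] as OpenCV has them; the pictures are not rectified), "world_to_cam" (4x4, takes a point from world to camera coordinates); the wrist camera has in their place "mount" (4x4, takes a point from camera to tool coordinates, whose origin is the TCP and whose axes are the tool frame's). Camera axes: x right, y down, z forward; pixel columns grow to the right and rows downward; lengths in m; the calibration is good to about 2 mm. A picture is of the moment at which its call begins: read the wrist's pose just before it. get_calibration takes no time and is no camera call.
- bot.close_job(): hands the job in, once; it reports no verdict.
The state is a dict: "clock": time; "q": joint angles; "joint_vel": joint speeds; "tau": joint torques, N m; "position": TCP position; "tcp_rot": TCP orientation; "ft_force": force on the tool from outside, world axes, zero at the start; "ft_torque": the same for the moment, N m; "gripper_width": finger opening in m.
Only numpy, scipy, OpenCV 4.12 (cv2) and the standard library are available. Lean on these libraries where they do the work, as an engineer would, in place of code of your own. Each camera call takes 0.05 s, during which the arm holds its last target.

## Working session

There is one attempt and no reset: what is moved stays moved. The work goes in short steps, Python scripts to look and compute and a tool call to move; the robot and the scene stay as the last step left them, time stands still between calls to the robot, and variables do not carry over. Pictures are saved under pics/ and viewed, and the job is handed in when it is done.

Besides the shell and the picture viewer there is one more tool, called after ">>>" as a command line: name --argument value ..., lists and objects as JSON in quotes. step_arm: Moves the arm, as the interface text tells. Its arguments: {"type":"object","properties":{"commands":{"type":"array"},"newtons":{"type":"number"}},"required":["commands"]}

```bash
mkdir -p pics; ls; python3 - <<'E'
from station import bot
import cv2,json
s=bot.sense();print(s)
for n in("side","top","wrist"):
    cv2.imwrite(f"pics/{n}0.png",bot.grab_frame(n)); c=bot.get_calibration(n);print(n,c)
E
```

```text
pics
{'clock': 0.0, 'q': array([ 1.56908977e+00,  3.59377072e-01,  1.10249086e-02, -3.74812704e-04,
       -1.22410306e+00, -2.88103243e-01]), 'joint_vel': array([-8.51077405e-05,  3.99194129e-04,  4.82715739e-04,  1.37518824e-03,
       -3.10766960e-04, -8.81993989e-04]), 'tau': array([-2.93294443e-04, -5.83311224e+01,  2.93415856e+01,  6.93630159e+00,
       -6.07800175e-03,  8.61046573e-06]), 'position': array([0.19277173, 0.64636013, 0.23035082]), 'tcp_rot': array([-2.06635051,  0.30345654,  2.06658453]), 'ft_force': array([ 0.67809221,  0.7737375 , -0.15758277]), 'ft_torque': array([-0.05192509,  0.02150028, -0.00821103]), 'gripper_width': 0.0851763472552522}
side {'camera_matrix': array([[402.50164354,   0.        , 258.16540561],
       [  0.        , 402.50164354, 191.71053985],
       [  0.        ,   0.        ,   1.        ]]), 'dist_coeffs': array([-0.08539022,  0.        ,  0.        ,  0.        ,  0.        ]), 'world_to_cam': array([[ 0.88313312, -0.46893869, -0.01312982, -0.52675715],
       [-0.31895054, -0.57967194, -0.74983398,  0.26232112],
       [ 0.34401518,  
[... 533 characters left out ...]
, -0.99701195,  1.2745133 ],
       [ 0.        ,  0.        ,  0.        ,  1.        ]])}
wrist {'camera_matrix': array([[264.65647831,   0.        , 251.65621012],
       [  0.        , 264.65647831, 191.77999791],
       [  0.        ,   0.        ,   1.        ]]), 'dist_coeffs': array([0.0191904, 0.       , 0.       , 0.       , 0.       ]), 'mount': array([[-3.14750393e-04, -2.62736274e-01,  9.64867634e-01,
        -1.42692504e-01],
       [ 9.99999913e-01,  1.80304670e-04,  3.75308415e-04,
        -4.88532490e-04],
       [-2.72577275e-04,  9.64867669e-01,  2.62736195e-01,
        -6.60423918e-02],
       [ 0.00000000e+00,  0.00000000e+00,  0.00000000e+00,
         1.00000000e+00]])}
```

View pics/top0.png

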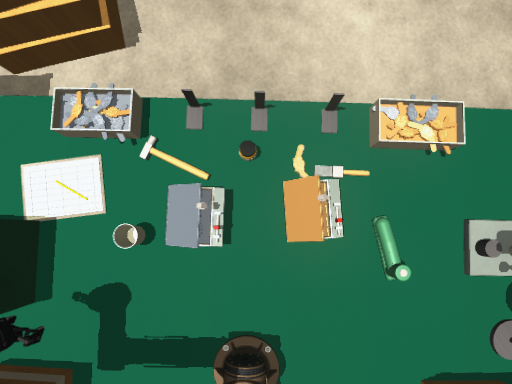

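View pics/side0.png

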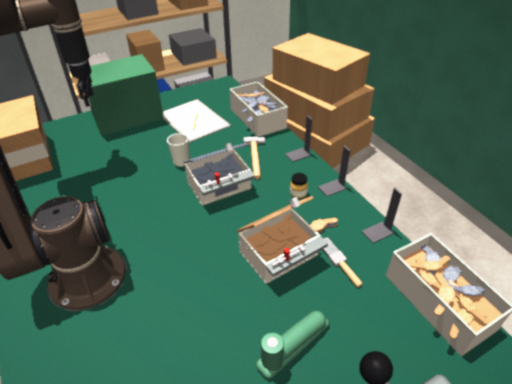

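View pics/wrist0.png

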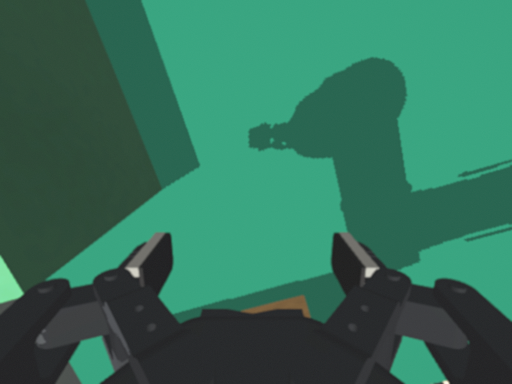

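The top view shows the grey box at about (195,215), hinge to the left (world +y) and red tab near (216,228). The tan box is at (313,208) and its red tab is at (339,220). I'll zoom in and measure.

```bash
cat > h.py <<'E'
import numpy as np,cv2
from station import bot
def ray(n,uv,pose=None):
    c=bot.get_calibration(n)
    p=cv2.undistortPoints(np.array(uv,float).reshape(-1,1,2),c["camera_matrix"],c["dist_coeffs"]).reshape(-1,2)
    d=np.c_[p,np.ones(len(p))]
    W=np.linalg.inv(c["world_to_cam"])
    return W[:3,3],d@W[:3,:3].T
def onz(n,uv,z):
    o,d=ray(n,uv);return o+d*((z-o[2])/d[:,2])[:,None]
def tri(uvs):
    A=np.zeros((3,3));b=np.zeros(3);L=[]
    for n,uv in uvs:
        o,d=ray(n,uv);d=d[0]/np.linalg.norm(d[0]);P=np.eye(3)-np.outer(d,d);A+=P;b+=P@o;L.append((o,P))
    x=np.linalg.solve(A,b);return x,[np.linalg.norm(P@(x-o)) for o,P in L]
def proj(n,X):
    c=bot.get_calibration(n);W=c["world_to_cam"]
    return cv2.projectPoints(np.atleast_2d(np.array(X,float)),cv2.Rodrigues(W[:3,:3])[0],W[:3,3],c["camera_matrix"],c["dist_coeffs"])[0].reshape(-1,2)
def red(im):
    hsv=cv2.cvtColor(im,cv2.COLOR_BGR2HSV)
    m=(((hsv[...,0]<6)|(hsv[...,0]>174))&(hsv[...,1]>160)&(hsv[...,2]>90)).astype(np.uint8)
    n,l,s,c=cv2.connectedComponentsWithStats(m);return [(s[i].tolist(),c[i].round(1).tolist()) for i in range(1,n) if s[i][4]>=4]
E
python3 - <<'E'
from h import *
t=cv2.imread('pics/top0.png');s=cv2.imread('pics/side0.png')
print(red(t));print(red(s))
cv2.imwrite('pics/topc.png',cv2.resize(t[165:265,140:260],None,fx=6,fy=6,interpolation=cv2.INTER_NEAREST))
cv2.imwrite('pics/sidec.png',cv2.resize(s[130:220,160:280],None,fx=6,fy=6,interpolation=cv2.INTER_NEAREST))
E
```

```text
[([336, 219, 6, 3, 17], [338.6, 219.9]), ([214, 226, 5, 3, 15], [216.0, 227.0])]
[([215, 173, 4, 10, 26], [216.9, 176.3]), ([284, 248, 5, 12, 41], [286.3, 252.6])]
```

View pics/topc.png

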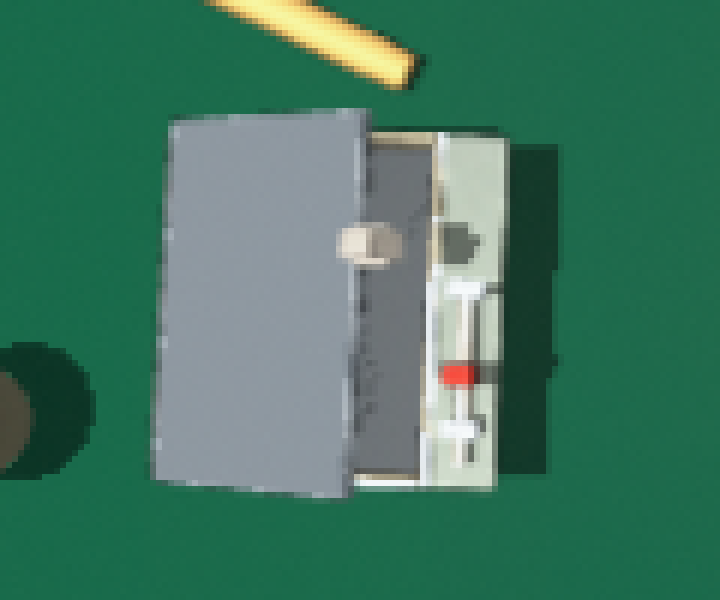

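View pics/sidec.png

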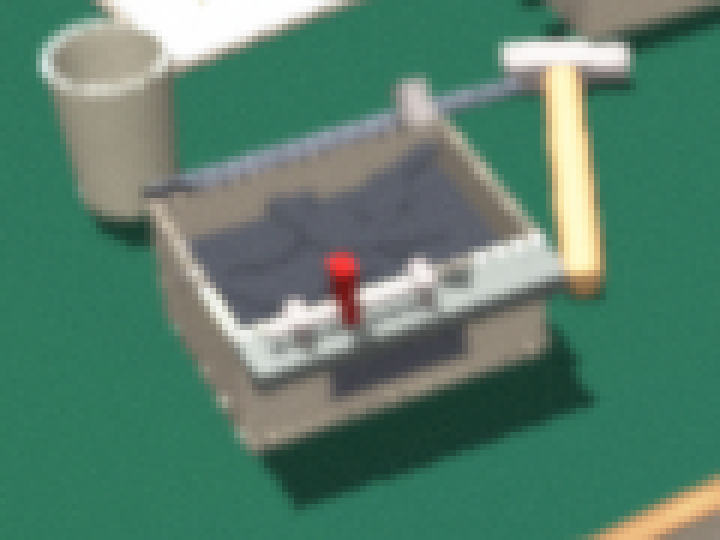

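```bash
python3 - <<'E'
from h import *
T=lambda u,v:(140+u/6-.5,165+v/6-.5); S=lambda u,v:(160+u/6-.5,130+v/6-.5)
A=onz('top',[T(509,136),T(498,490)],.09)   # outer ledge corners: box x=-111,y=-100/+100
print(A,np.linalg.norm(A[0]-A[1]))
yb=(A[1]-A[0]);yb/=np.linalg.norm(yb);xb=np.array([yb[1],-yb[0],0])
tab=onz('top',[(216.,227.)],.135);print('tab',tab)
print('tab tri',tri([('top',(216.,226.8)),('side',S(341,264))]))
o=A.mean(0)-(-.111)*xb;o[2]=0
print('origin',o,'xb',xb,'yb',yb,'yaw',np.arctan2(xb[1],xb[0]))
print('tab in box',(tab[0]-o)@xb,(tab[0]-o)@yb)
# lid corners
for nm,a,b in(('near',T(352,497),S(147,192)),('far',T(370,110),S(522,83))):
    x,e=tri([('top',a),('side',b)]);d=x-o
    print(nm,x.round(4),np.round(e,4),'box',d@xb,d@yb,'th',np.arctan2(x[2]-.09,.076-d@xb),np.hypot(x[2]-.09,.076-d@xb))
# from top only w/ model: edge upper face corner for theta
for th in np.arange(.5,1.25,.05):
    P=[o+xb*(.076-.153*np.cos(th)+.008*np.sin(th))+yb*y+np.array([0,0,.09+.153*np.sin(th)+.008*np.cos(th)]) for y in(-.102,.102)]
    q=proj('top',P); r=proj('side',P)
    print(round(th,2),((q-[140,165]+.5)*6).round(0).tolist(),((r-[160,130]+.5)*6).round(0).tolist())
# cup, other clearance
t=cv2.imread('pics/top0.png')
print('cup',onz('top',[(125.5,235)],.11))
E
```

```text
[[0.63214451 0.09116641 0.09      ]
 [0.43270131 0.09030682 0.09      ]] 0.1994450526511274
tab [[0.49672578 0.10934054 0.135     ]]
tab tri (array([0.49646527, 0.10954527, 0.13673968]), [np.float64(0.0009982994261129392), np.float64(0.000998299426113052)])
origin [0.53194451 0.20173559 0.        ] xb [-0.00430991  0.99999071  0.        ] yb [-0.99999071 -0.00430991  0.        ] yaw 1.575106247868689
tab in box -0.09224239639487052 0.03561661529452727
near [0.4191 0.1621 0.1818] [0.014 0.014] box -0.039108441319820504 0.11297253807557851 th 0.6730480887612725 0.14721157504118187
far [0.6344 0.1549 0.1871] [0.0005 0.0005] box -0.04727125475025853 -0.1022759283618296 th 0.667115749788641 0.1569116177431417
0.5 [[389.0, 114.0], [375.0, 500.0]] [[527.0, 113.0], [203.0, 217.0]]
0.55 [[379.0, 112.0], [365.0, 501.0]] [[524.0, 100.0], [199.0, 203.0]]
0.6 [[369.0, 110.0], [355.0, 502.0]] [[520.0, 88.0], [195.0, 190.0]]
0.65 [[358.0, 109.0], [344.0, 502.0]] [[516.0, 75.0], [190.0, 177.0]]
0.7 [[346.0, 107.0], [332.0, 502.0]] [[511.0, 63.0], [186.0, 164.0]]
0.75 [[334.0, 106.0], [320.0, 503.0]] [[507.0, 51.0], [181.0, 152.0]]
0.8 [[322.0, 104.0], [307.0, 503.0]] [[502.0, 39.0], [176.0, 139.0]]
0.85 [[308.0, 103.0], [293.0, 504.0]] [[498.0, 27.0], [172.0, 126.0]]
0.9 [[295.0, 102.0], [279.0, 504.0]] [[493.0, 15.0], [167.0, 114.0]]
0.95 [[281.0, 100.0], [265.0, 504.0]] [[488.0, 4.0], [162.0, 102.0]]
1.0 [[266.0, 99.0], [251.0, 504.0]] [[482.0, -7.0], [157.0, 90.0]]
1.05 [[252.0, 98.0], [236.0, 504.0]] [[477.0, -18.0], [152.0, 79.0]]
1.1 [[237.0, 97.0], [220.0, 504.0]] [[472.0, -28.0], [147.0, 68.0]]
1.15 [[221.0, 96.0], [205.0, 504.0]] [[466.0, -38.0], [142.0, 58.0]]
1.2 [[206.0, 95.0], [189.0, 504.0]] [[461.0, -47.0], [137.0, 48.0]]
cup [[0.4605134  0.41416107 0.11      ]]
```

```bash
cat >> h.py <<'E'
def tool():
    s=bot.sense();return np.array(s['position']),cv2.Rodrigues(np.array(s['tcp_rot']))[0],s
def to(X):
    p,R,s=tool();return (R.T@(np.array(X)-p)*1000).round(1)
E
python3 - <<'E'
from h import *
p,R,s=tool();print(R.round(4));print('shift to lid hover',to([.512,.182,.25]))
E
```

```text
[[-2.000e-04 -2.858e-01 -9.583e-01]
 [-1.200e-03 -9.583e-01  2.858e-01]
 [-1.000e+00  1.200e-03 -2.000e-04]]
shift to lid hover [ -18.9  353.9 -438.6]
```

>>> step_arm --commands '[[1,[-20,25,-31],-0.05],[1,[-20,50,-62],-0.1],[1,[-20,75,-93],-0.15],[1,[-20,100,-124],-0.2],[1,[-20,125,-155],-0.25],[1,[-20,150,-186],-0.29],[1,[-20,175,-217],-0.29],[1,[-20,200,-248],-0.29],[1,[-20,225,-279],-0.29],[1,[-20,225,-279],-0.29]]' --newtons 40

```text
clock: 0.98
position: [0.398, 0.3466, 0.2515]
tcp_rot: [-2.22, 0.005, 2.22]
ft_force: [-1.0, -0.2, 0.5]
gripper_width: -0.0001
```

```bash
python3 - <<'E'
from h import *
p,R,s=tool();print(R.round(3),s['q'].round(2));print('shift to lid hover',to([.512,.182,.23]))
E
```

```text
[[-0.    -0.004 -1.   ]
 [-0.001 -1.     0.004]
 [-1.     0.001  0.   ]] [ 1.09  0.1  -0.28  0.   -1.19  0.48]
shift to lid hover [  21.6  164.2 -114.6]
```

>>> step_arm --commands '[[1,[0,30,-21],0],[1,[0,60,-42],0],[1,[0,90,-63],0],[1,[0,120,-84],0],[1,[5,150,-105],0],[1,[15,164,-114],0],[1,[22,164,-114],0],[1,[22,164,-114],0]]'

```text
clock: 1.65
position: [0.5095, 0.1861, 0.2275]
tcp_rot: [-2.218, 0.004, 2.224]
ft_force: [-0.6, 0.0, 0.5]
gripper_width: -0.0002
```

```bash
python3 - <<'E'
from h import *
p,R,s=tool();print(p,s['ft_force'])
im=bot.grab_frame('side');cv2.imwrite('pics/side1.png',cv2.resize(im[60:220,130:330],None,fx=4,fy=4));
cv2.imwrite('pics/wrist1.png',bot.grab_frame('wrist'))
E
```

```text
[0.50949934 0.18608207 0.2274522 ] [-6.01023745e-01  2.00478555e-05  4.93133636e-01]
```

View pics/side1.png

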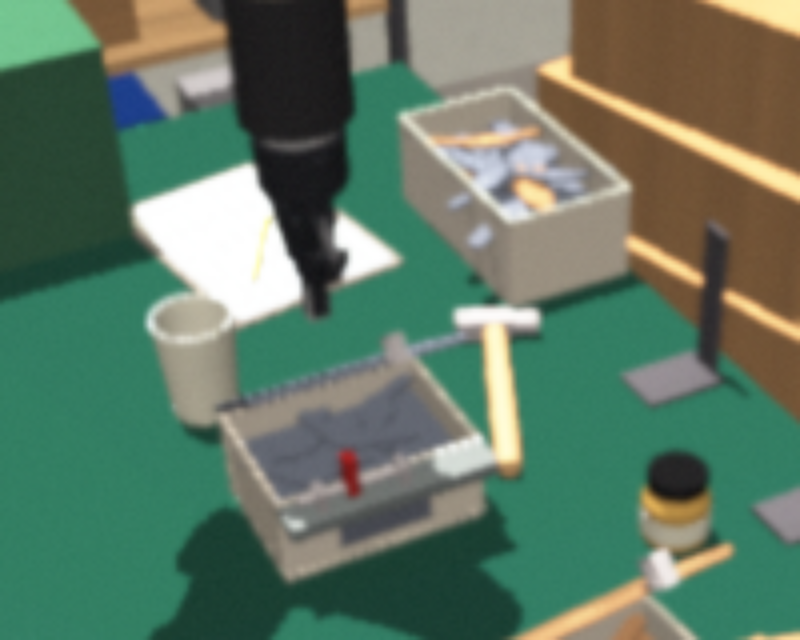

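View pics/wrist1.png

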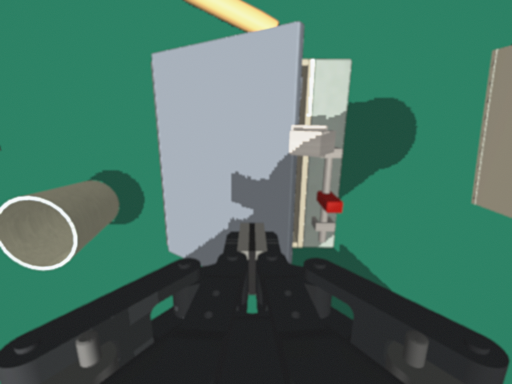

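Fingertips (about (250,235) in the wrist picture) are over the front half of the lid, clear of the loop at (310,140) and the tab at (330,202). I'll press down along the arc.

>>> step_arm --commands '[[1,[15,0,0],0],[1,[30,0,0],0],[1,[40,0,0],0],[1,[48,0,0],0],[1,[54,1,0],0],[1,[60,3,0],0],[1,[66,5,0],0],[1,[72,7,0],0],[1,[78,9,0],0],[1,[78,9,0],0]]'

```text
clock: 2.58
position: [0.5098, 0.178, 0.1503]
tcp_rot: [2.221, -0.001, -2.222]
ft_force: [-0.1, -0.2, 0.7]
gripper_width: -0.0
```

```bash
python3 - <<'E'
from h import *
p,R,s=tool();print(p,s['ft_force'])
cv2.imwrite('pics/wrist2.png',bot.grab_frame('wrist'))
E
```

```text
[0.50977938 0.1779716  0.1503039 ] [-0.06074321 -0.16620693  0.6645226 ]
```

View pics/wrist2.png

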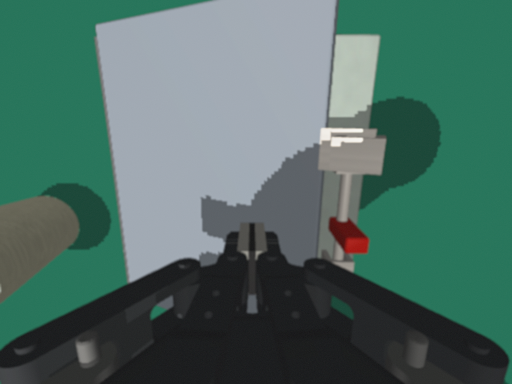

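The lid is swinging down under the fingertips: its free edge is now at x≈330 and covers the box's opening. I'll continue.

>>> step_arm --commands '[[1,[6,2,0],0],[1,[12,4,0],0],[1,[18,6,0],0],[1,[24,8,0],0],[1,[30,9,0],0],[1,[36,10,0],0],[1,[40,11,0],0],[1,[44,12,0],0],[1,[48,12,0],0],[1,[48,12,0],0]]'

```text
clock: 3.47
position: [0.5096, 0.1663, 0.1023]
tcp_rot: [2.22, -0.001, -2.222]
ft_force: [-0.3, 0.4, 0.1]
gripper_width: -0.0002
```

```bash
python3 - <<'E'
from h import *
p,R,s=tool();print(p,s['ft_force'])
cv2.imwrite('pics/wrist3.png',bot.grab_frame('wrist'))
E
```

```text
[0.50957077 0.16630179 0.10232171] [-0.29721175  0.38838961  0.1263388 ]
```

View pics/wrist3.png

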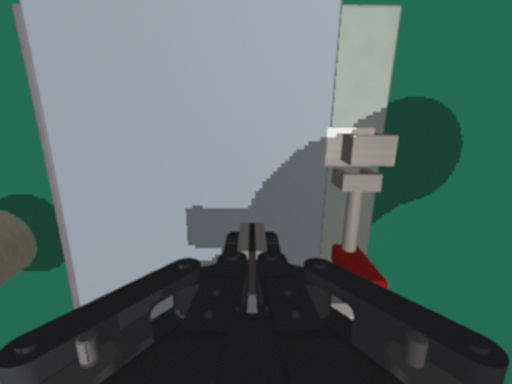

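>>> step_arm --commands '[[1,[2,1,0],0],[1,[4,1,0],0],[1,[5,1,0],0],[1,[6,1,0],0],[1,[6,1,0],0]]'

```text
clock: 3.93
position: [0.5101, 0.1656, 0.098]
tcp_rot: [2.222, 0.001, -2.221]
ft_force: [-2.4, -0.6, 7.0]
gripper_width: -0.0003
```

>>> step_arm --commands '[[1,[1,0,0],0],[1,[2,0,0],0],[1,[2,0,0],0],[1,[2,0,0],0],[1,[2,0,0],0]]'

```text
clock: 4.35
position: [0.5102, 0.1656, 0.0978]
tcp_rot: [2.223, 0.002, -2.219]
ft_force: [-9.3, -0.7, 24.2]
gripper_width: -0.0
```

The force jumped from 7 to 24 N over 0.2 mm at z = 0.098, so the lid is on its stop. I'll back off and move behind the tab.

>>> step_arm --commands '[[1,[-25,0,0],0],[1,[-60,0,0],0],[1,[-80,0,15],0],[1,[-80,20,35],0],[1,[-80,40,57],0],[1,[-80,57,57],0],[1,[-80,57,57],0],[1,[-80,57,57],0]]'

```text
clock: 5.02
position: [0.4529, 0.108, 0.1756]
tcp_rot: [-2.222, 0.0, 2.22]
ft_force: [0.7, 0.3, 0.8]
gripper_width: 0.0001
```

```bash
python3 - <<'E'
from h import *
p,R,s=tool();print(p,s['ft_force'])
im=bot.grab_frame('wrist');cv2.imwrite('pics/wrist4.png',im)
t=bot.grab_frame('top');si=bot.grab_frame('side');print(red(t),red(si))
cv2.imwrite('pics/top4.png',cv2.resize(t[165:265,140:260],None,fx=6,fy=6,interpolation=cv2.INTER_NEAREST))
cv2.imwrite('pics/side4.png',cv2.resize(si[100:220,150:300],None,fx=5,fy=5,interpolation=cv2.INTER_NEAREST))
E
```

```text
[0.45285339 0.1079847  0.17563794] [0.66050101 0.34112991 0.7522928 ]
[([336, 219, 6, 3, 17], [338.6, 219.9]), ([214, 226, 5, 4, 16], [215.9, 227.1])] [([216, 174, 3, 9, 14], [216.9, 177.4]), ([284, 248, 5, 12, 41], [286.3, 252.6])]
```

View pics/wrist4.png

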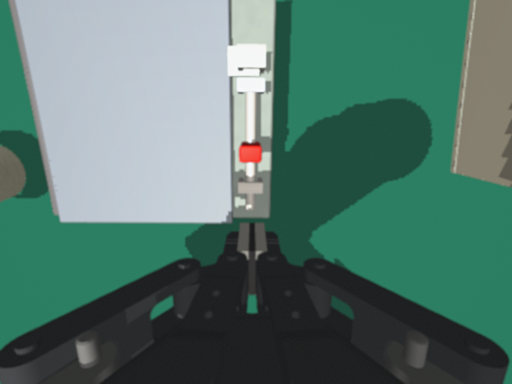

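View pics/side4.png

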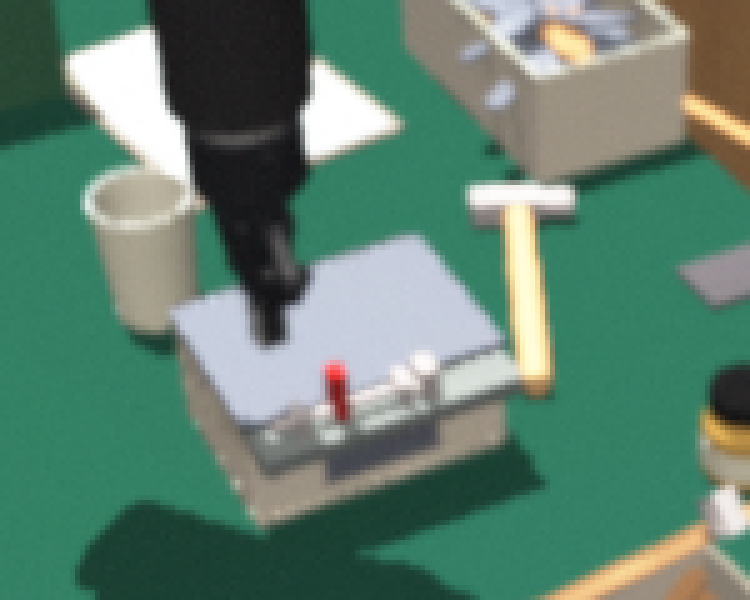

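View pics/top4.png

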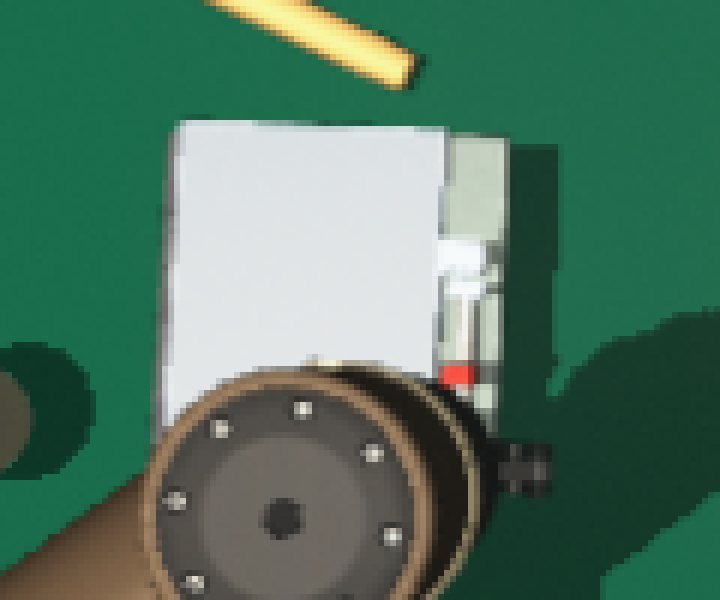

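Both views show the lid flat and the box in place. The tab is at (250,153) in the wrist view, in line with the fingers. I'll check the tab with a wrist ray.

```bash
python3 - <<'E'
from h import *
p,R,s=tool();c=bot.get_calibration('wrist');im=cv2.imread('pics/wrist4.png');r=red(im);print(r)
u=cv2.undistortPoints(np.array([[[250.,147.]],[[250.,187.]]]),c['camera_matrix'],c['dist_coeffs']).reshape(-1,2)
M=c['mount'];o=p+R@M[:3,3]
for q,z in zip(u,(.135,.110)):
    d=R@(M[:3,:3]@np.r_[q,1]);print(o+d*(z-o[2])/d[2])
E
```

```text
[([240, 143, 22, 19, 366], [250.1, 152.5])]
[0.5014846  0.11060522 0.135     ]
[0.46692462 0.11078569 0.11      ]
```

>>> step_arm --commands '[[1,[25,-2,0],0],[1,[45,-2,0],0],[1,[57,-2,0],0],[1,[57,-2,0],0],[1,[57,-2,-8],0],[1,[57,-2,-16],0],[1,[57,-2,-22],0],[1,[57,-2,-26],0],[1,[57,-2,-30],0],[1,[57,-2,-30],0]]'

```text
clock: 6.0
position: [0.4839, 0.1106, 0.1186]
tcp_rot: [-2.222, 0.0, 2.221]
ft_force: [-0.2, 0.5, -0.8]
gripper_width: -0.0001
```

```bash
python3 - <<'E'
from h import *
p,R,s=tool();print(p,s['ft_force'])
im=bot.grab_frame('wrist');cv2.imwrite('pics/wrist5.png',im)
t=bot.grab_frame('top');print(red(t),red(bot.grab_frame('side')))
E
```

```text
[0.48394969 0.11058292 0.11855702] [-0.15261779  0.49403876 -0.78114631]
[([336, 219, 6, 3, 17], [338.6, 219.9])] [([217, 173, 3, 10, 18], [218.3, 176.8]), ([284, 248, 5, 12, 40], [286.2, 252.5])]
```

View pics/wrist5.png

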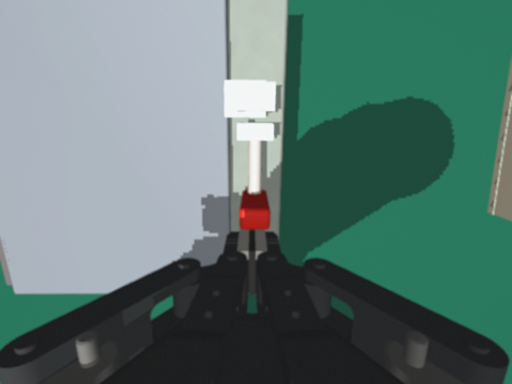

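The fingertip is touching the near face of the tab (255,215), and the rod is lined up with the loop. I'll push.

>>> step_arm --commands '[[1,[0,0,-4],0],[1,[0,0,-8],0],[1,[0,0,-12],0],[1,[0,0,-15],0],[1,[0,0,-18],0],[1,[0,0,-20],0],[1,[0,0,-22],0],[1,[0,0,-22],0]]'

```text
clock: 6.82
position: [0.5054, 0.1105, 0.1182]
tcp_rot: [2.222, 0.0, -2.221]
ft_force: [-0.8, -0.1, -0.4]
gripper_width: 0.0
```

>>> step_arm --commands '[[1,[0,0,-1],0],[1,[0,0,-2],0],[1,[0,0,-3],0],[1,[0,0,-3],0],[1,[0,0,-3],0]]'

```text
clock: 7.23
position: [0.5081, 0.1106, 0.1183]
tcp_rot: [2.221, 0.0, -2.221]
ft_force: [-2.0, 0.1, -0.7]
gripper_width: 0.0001
```

>>> step_arm --commands '[[1,[0,0,-1],0],[1,[0,0,-2],0],[1,[0,0,-2],0],[1,[0,0,-2],0]]'

```text
clock: 7.57
position: [0.5101, 0.1105, 0.1183]
tcp_rot: [2.222, 0.0, -2.221]
ft_force: [-1.3, 0.0, -0.0]
gripper_width: 0.0
```

```bash
python3 - <<'E'
from h import *
p,R,s=tool();print(p,s['ft_force'])
im=bot.grab_frame('wrist');cv2.imwrite('pics/wrist6.png',im);print(red(im))
si=bot.grab_frame('side');r=red(si);print(r)
E
```

```text
[0.51012972 0.1105359  0.11829993] [-1.32746021  0.03488104 -0.00766442]
[([240, 193, 30, 38, 894], [254.2, 213.7])]
[([224, 170, 3, 10, 18], [224.9, 174.4]), ([284, 248, 5, 12, 41], [286.3, 252.6])]
```

View pics/wrist6.png

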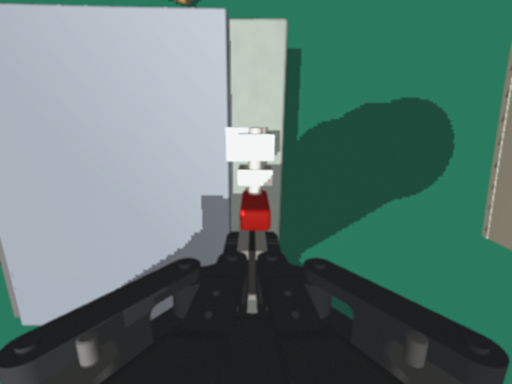

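The rod tip is through the loop at (257,130) and the force is still only about 1.3 N, so the bolt is not on its stop yet. I'll keep going in small steps.

>>> step_arm --commands '[[1,[0,0,-1],0],[1,[0,0,-2],0],[1,[0,0,-2],0],[1,[0,0,-2],0]]'

```text
clock: 8.0
position: [0.5105, 0.1103, 0.1182]
tcp_rot: [2.218, -0.0, -2.224]
ft_force: [-8.6, 3.1, 5.7]
gripper_width: -0.0
```

>>> step_arm --commands '[[1,[0,0,-1],0],[1,[0,0,-1.5],0],[1,[0,0,-1.5],0],[1,[0,0,-1.5],0]]'

```text
clock: 8.33
position: [0.511, 0.1102, 0.1182]
tcp_rot: [2.217, -0.001, -2.226]
ft_force: [-14.3, 3.4, 9.2]
gripper_width: -0.0007
```

The force rose at x = 0.5105, and I had predicted 0.510 for fully home. I'll back off straight, then lift away and look.

>>> step_arm --commands '[[1,[0,0,10],0],[1,[0,0,25],0],[1,[-20,0,35],0],[1,[-55,0,40],0],[1,[-90,0,40],0],[1,[-110,-30,45],0],[1,[-110,-70,50],0],[1,[-110,-110,55],0],[1,[-110,-145,60],0],[1,[-110,-145,60],0]]'

```text
clock: 9.17
position: [0.4535, 0.2605, 0.2287]
tcp_rot: [2.223, 0.006, -2.218]
ft_force: [-0.1, -0.7, 1.0]
gripper_width: -0.0001
```

>>> step_arm --commands '[[1,[0,-40,0],0],[1,[0,-80,0],0],[1,[0,-120,0],0],[1,[0,-150,0],0],[1,[0,-150,0],0],[1,[0,-150,0],0]]'

```text
clock: 9.67
position: [0.4532, 0.407, 0.2275]
tcp_rot: [2.22, 0.002, -2.22]
ft_force: [-0.2, 0.3, -0.5]
gripper_width: -0.0002
```

```bash
python3 - <<'E'
from h import *
p,R,s=tool();print(p,s['ft_force'])
t=bot.grab_frame('top');si=bot.grab_frame('side');print(red(t),red(si))
T=lambda u,v:(140+u/6-.5,165+v/6-.5)
rt=[c for b,c in red(t) if c[0]<280][0];X=onz('top',[rt],.135)[0]
o=np.array([.53194,.20174]);print('tab',X,'bolt',.045+(X[0]-o[0]))
cv2.imwrite('pics/top7.png',cv2.resize(t[165:265,140:260],None,fx=6,fy=6,interpolation=cv2.INTER_NEAREST))
cv2.imwrite('pics/side7.png',cv2.resize(si[100:220,150:300],None,fx=5,fy=5,interpolation=cv2.INTER_NEAREST))
d=cv2.absdiff(t,cv2.imread('pics/top0.png')).max(2);cv2.imwrite('pics/diff7.png',d*3)
E
```

```text
[0.45319856 0.40702903 0.22751051] [-0.18357452  0.33176199 -0.49111525]
[([214, 217, 6, 3, 17], [216.6, 217.9]), ([336, 219, 6, 3, 17], [338.6, 219.9])] [([224, 171, 3, 10, 18], [225.3, 174.5]), ([284, 248, 5, 12, 41], [286.3, 252.6])]
tab [0.52632298 0.10846915 0.135     ] bolt 0.039382975979759774
```

View pics/top7.png

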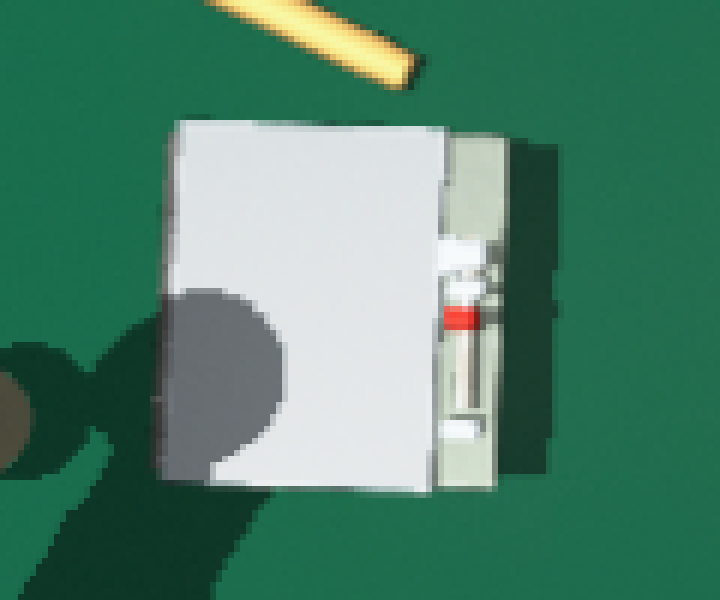

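View pics/side7.png

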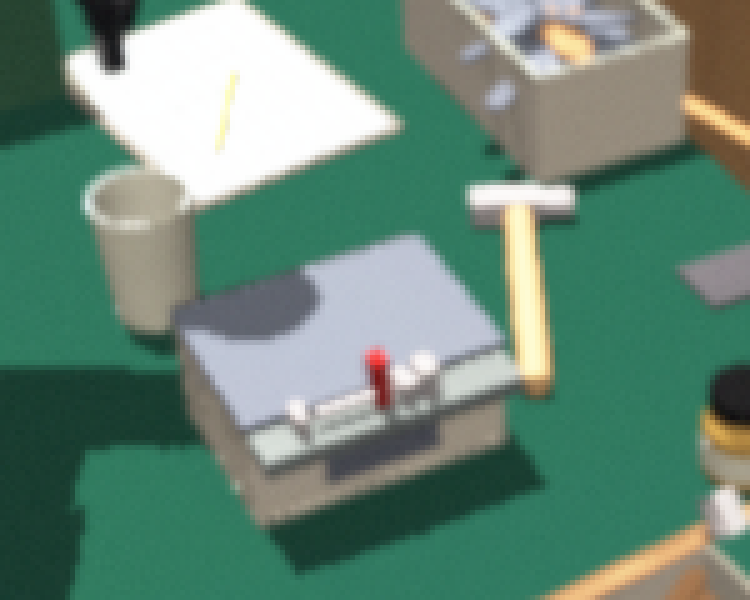

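View pics/diff7.png

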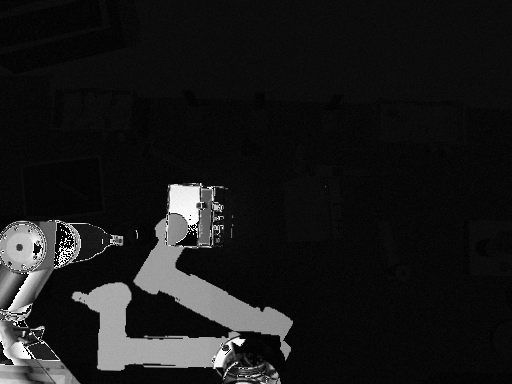

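The lid is flat and the bolt measures about 39.4 mm. The difference image shows only the grey lid and bolt, the arm and shadows changed. Handing in.

```bash
python3 - <<'E'
from station import bot
print(bot.close_job())
E
```

```text
the job is handed in; nothing more can be done
None
```

The grey box is closed and bolted, and I've handed the job in. I pressed the grey lid shut with the closed fingertips, then pushed the red tab until the bolt reached its stop. It took about 10 s of the 45 s.

- **Lid:** it stopped solid at fingertip height z = 0.098 m, which is the height of the shut lid's top. The force rose from 7 to 24 N over 0.2 mm there. The last pictures show it flat.
- **Bolt:** after I let go, the top camera put it at about 39.4 mm of 40. The push stopped at x = 0.5105 m, against 0.510 m predicted. The wrist picture shows the rod through the loop.
- **Everything else:** comparing the top pictures from before and after, only the grey lid and bolt, the arm and shadows changed. The grey box's ledge edges and the tan box's tab stayed at the same pixels. The arm was clear of everything when I handed in.
- **Disagreements:** my first two-view measurement of the lid's near corner was out by about 14 mm because I picked a poor corner, so I used the far corner and the box geometry instead. One wrist-camera reading put the tab about 5 mm further along than the top view did. I went by the top view, and the position where the bolt stopped agreed with it.

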